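# Release the locked battery pack from the charging dock and stow it

### The job

The battery pack is locked in the charging dock: slide the red safety catch fully aside, then press down the green release button it uncovers so that the pack slides out of the bay. Pull the pack out by its end, lay it flat on the rubber mat and let go of it, then take it across its middle and set it flat in the blue cradle, fully down between the cradle's walls. Do not drop or throw the pack, and leave the two glue bottles and the tape measure where they stand.

Things in the scene. Friction and masses are not known exactly. Their poses are not given: they have to be found in the camera images.
- dock: Charging dock, fixed, 150 (x) x 194 (y) x 54 mm high, left or right of the mat, turned a little. Origin: centre of its underside; x points to its back (front faces the robot, -x), y to its left, z up. Grey hooded bay on the +y side, black console on the -y side. A steel tongue across the bay mouth locks the pack; pressing the button draws it back and a spring pushes the pack out.
- bay_mouth (a point): Middle of the lower edge of the bay's open mouth, on the bay floor (8 mm up), at dock x -75, y +65 mm. From here the bay goes 150 mm back along dock +x, 48 mm wide between 8 mm walls, hood top 54 mm above the bench. In front a porch 28 mm wide (narrower than the pack), level with the floor, goes on 64 mm along dock -x.
- console_top (a point): Centre of the flat top of the black console, 30 mm above the bench, at dock x +10, y -32 mm; the console is 120 (x) x 130 mm (y). It carries two aluminium rails along y, 6 mm wide, centred 34.5 mm to either side in x, tops 47.5 mm above the bench, with catch and button between them.
- catch_tab (a point): Middle of the top of the upright red tab of the safety catch, 72.5 mm above the bench; with the catch at 0 it is at dock x +10, y -15 mm. The tab is 30 mm along dock x, 12 mm thick along dock y and 24 mm high, on the 3 mm red shutter plate (66 x 54 mm) that covers the button.
- catch (a joint): Slide of the catch: 0 = closed over the button, 0.052 m = fully open; it grows as the catch moves along the dock's -y (away from the bay). About 2 N of friction; it stays where it is left.
- button_top (a point): Centre of the top of the green release button, 28 mm across, at dock x +10, y +2 mm, 42 mm above the bench and 12 mm above the console; under the catch until that is open. With the catch open the edge of its plate is 25 mm from here, toward dock -y.
- button (a joint): Press of the button: 0 = up, 0.008 m = fully down, straight down; spring 0.7 N at the top, 3.5 N at the bottom, plus about 1 N of drag. The tongue lets go of the pack at 0.005 to 0.0065 m. Afterwards the button may stay partly down while the pack is in the bay.
- pack: Battery pack, black bar with orange front and grey back end, 125 (x) x 44 (y) x 36 mm, about 0.35 kg. Origin: centre of its underside; orange end at -x. It starts in the bay, along dock x, its orange end 10 mm inside the mouth. Released, it slides out along dock -x within about 1 s until that end stands about 50 mm out; 75 mm stay in the bay, loose, to be drawn out along dock -x.
- mat: Grey rubber mat with a black edge, fixed on the bench, 150 (x) x 120 (y) mm, 3 mm thick. Origin: centre of its underside. The pack may lie on it in any direction.
- cradle: Blue storage cradle, fixed to the bench, 150 (x) x 68 (y) mm. Origin: centre of its underside. Floor 8 mm above the bench; cavity 133 mm along x by 51 mm along y between walls 8 mm thick whose tops are 33 mm above the bench. The side walls leave a gap of 49 mm in the middle of each long side for the fingers, the ends are boxed in. The pack fits along x, either way round.
- epoxy_orange: Glue bottle with orange cap, 43 mm across, 115 mm high, standing loose; origin under its centre. Leave it alone.
- epoxy_blue: Glue bottle with blue cap, 43 mm across, 115 mm high, standing loose; origin under its centre. Leave it alone.
- tape_measure: Black and orange tape measure, 32 x 82 x 66 mm high, loose; origin under its centre. Leave it alone.
There are look-alikes about, which are no part of the job. Several things have the shape of the cradle; the one meant has the colours described above.

How it is judged:
On the way, in this order (a step that is already met when the one before it is completed fails the run):
1. The safety catch is slid aside (at least 46 of its 52 mm) (value of joint catch above 0.046 m), for 0.2 s.
2. The release button is pressed, at least 4.5 mm down, with the catch still open (value of joint button above 0.0045 m and value of joint catch above 0.042 m).
3. The pack lies flat and still on the mat, its centre over the mat, let go of (x of pack in the frame of mat between -0.065 and 0.065 m and y of pack in the frame of mat between -0.055 and 0.055 m and z of pack in the frame of mat between 0 and 0.008 m and angle between pack's own z axis and vertical below 0.1 rad and contact force between the fingers and pack below 0.1 N and linear speed of pack below 0.02 m/s), for 0.2 s.
At the end, for the whole second after the job is handed in: The pack lies in the blue cradle, let go of and still: its centre within 7 mm of the cradle's centre along and across, on the cradle's floor (underside within 4 mm of it), level within 0.1 rad and along the cradle within 0.12 rad, either way round (x of pack in the frame of cradle between -0.007 and 0.007 m and y of pack in the frame of cradle between -0.007 and 0.007 m and z of pack in the frame of cradle between 0.004 and 0.012 m and angle between the x axis of pack and the x axis of cradle, either way round below 0.12 rad and angle between pack's own z axis and vertical below 0.1 rad and contact force between the fingers and pack below 0.1 N and linear speed of pack below 0.02 m/s); the robot touches nothing.
It fails at once if The pack is dropped or thrown (faster than 0.8 m/s with the fingers off it) (linear speed of pack above 0.8 m/s and contact force between the fingers and pack below 0.05 N).
It fails at once if The epoxy orange is moved by more than 30 mm or tipped (distance of epoxy_orange from where it was at the start of the episode above 0.03 m or angle between epoxy_orange's own z axis and vertical above 0.5 rad).
It fails at once if The epoxy blue is moved by more than 30 mm or tipped (distance of epoxy_blue from where it was at the start of the episode above 0.03 m or angle between epoxy_blue's own z axis and vertical above 0.5 rad).
It fails at once if The tape measure is moved by more than 30 mm or tipped (distance of tape_measure from where it was at the start of the episode above 0.03 m or angle between tape_measure's own z axis and vertical above 0.5 rad).
It also fails if it takes over 72 s, if anything falls off the work surface, if the arm or the gripper's body presses on something with over 40 N, if the wrist force passes 120 N, or if a joint passes its speed limit or range.

### The arm

A 6-joint arm with a two-finger parallel gripper is mounted at the origin on a cart in front of the work surface, level with it; the furniture and walls round the work are solid. World frame = base frame: x ahead of the robot, y to its left, z up, the work surface at z = 0. Lengths are in m, angles in rad, forces in N, time in s.
With the tool pointing down it reaches from about 0.35 to 0.775 m from the base axis. Payload 5.5 kg.
Tool frame: the origin (TCP) lies midway between the tips of the shut fingers; the grasp point (between the pads) lies bot.grip_depth behind it (bot.grip_depth is the distance from the TCP to the grasp point, in m); z points along the fingers, y is the line along which they close (so a half turn about z gives the same grasp; the last joint's range is limited). The gripper opens to 85 mm and grips with 20 to 120 N. Pads are 22 mm wide; open, the fingers measure 114 mm over their backs; the gripper's body (76 mm by 85 mm) begins 54 mm behind the grasp point. The pads swing forward as they close: fully open they stand 13 mm farther back than shut.
Start: joints at [-1.404, 0.313, 0.046, 1.304, 0, 1.431], TCP at [0.174, -0.548, 0.231] pointing down, gripper open.
Joint ranges: [-2.76, 2.76], [-0.86, 1.69], [-1.03, 1.26], [-2.2, 2.34], [-1.47, 1.5], [-3.14, 3.14]. Speed limits (rad/s): [2.57, 2.57, 3.14, 3.14, 3.14, 3.14].

### API

Orientations are given as a unit quaternion [w, x, y, z].
In Python, from bench import bot, claw, kin, camera, camera_params, order gives the robot as it stands. The module is installed in compiled form; this text tells all that it offers. Calls block until the motion is done:
- bot.move_to(position, orientation): joint-space move of the TCP to a pose.
- bot.movel(position, rot=None, rate=0.15, guard=None): straight line of the TCP; rot=None keeps the orientation; rate is the mean speed in m/s. With guard (N) it stops when the force on the tool has changed by that much, and returns True; else False.
- bot.goto_joints(angles): joint-space move.
- claw.grip(opening, newtons=None): finger opening in m; newtons is the grip in N (None keeps the last); returns when the fingers have stopped.
- bot.dwell(seconds).
- kin.inverse_kinematics(position, orientation): joint angles nearest the present ones, or None.
- bot.state(): the state.
- camera(name): name is "side" or "top" or "wrist"; returns the picture (400x640x3 uint8, red, green, blue); there is no depth.
- camera_params(name): a dict with "fov_y" (degrees; the focal length in pixels is half the picture's height over the tangent of half this angle, whatever the lens; pixels are square), "cx", "cy" (the principal point, pixels), "distortion" ([k1, k2, p1, p2, k3] as OpenCV has them; the pictures are not rectified), "extrinsics" (4x4, takes a point from camera to world coordinates); the wrist camera has in their place "tool_from_camera" (4x4, takes a point from camera to tool coordinates, whose origin is the TCP and whose axes are the flange's). Camera axes: x right, y down, z forward; pixel columns grow to the right and rows downward; lengths in m; the calibration is good to about 2 mm. A picture is of the moment at which its call begins: read the wrist's pose just before it. camera_params takes no time and is no camera call.
A pose or a line that the arm cannot do raises bot.MotionError and nothing moves.
- order.job_done(): hands the job in; it is judged then, once.
The state is a dict: "time": time; "joint_positions": joint angles; "joint_velocities": joint speeds; "joint_efforts": joint torques, N m; "ee_pos": TCP position; "eef_rot": TCP orientation; "ft_force": force on the tool from outside, world axes, zero at the start; "moment": the same for the moment, N m; "gripper_width": finger opening in m; "grip_force": force on a finger pad.
Only numpy, scipy, OpenCV 4.12 (cv2) and the standard library are available. Lean on these libraries where they do the work, as an engineer would, in place of code of your own. Each camera call takes 0.05 s, during which the arm holds its last target. There are 200 camera calls.

## Working session

There is one attempt and no reset: what is moved stays moved. The work goes in short steps, each a Python script; the robot and the scene stay as the last script left them, time stands still between calls to the robot, and variables do not carry over. Pictures are saved under pics/ and viewed, at most 10 in all, crops included, and the job is handed in when it is done.

```bash
mkdir -p pics; ls; python3 - <<'E'
from bench import bot, claw, kin, camera, camera_params
import cv2, numpy as np
for n in ("top","side"):
    im=camera(n); cv2.imwrite(f"pics/{n}0.png",im[:,:,::-1]); p=camera_params(n); print(n,p)
print(camera_params("wrist"), bot.grip_depth, bot.state())
E
```

```text
pics
top {'fov_y': 45.930334378572425, 'cx': 313.46388985175884, 'cy': 199.06349980782318, 'distortion': array([-0.12175563,  0.        ,  0.        ,  0.        ,  0.        ]), 'extrinsics': array([[ 0.39972268, -0.86047135,  0.31592854,  0.04306317],
       [-0.91660567, -0.37802754,  0.13011235, -0.3924464 ],
       [ 0.00747174, -0.34159075, -0.9398191 ,  1.54625651],
       [ 0.        ,  0.        ,  0.        ,  1.        ]])}
side {'fov_y': 51.97125699466008, 'cx': 322.8906677410179, 'cy': 202.54549712081862, 'distortion': array([-0.09501936,  0.        ,  0.        ,  0.        ,  0.        ]), 'extrinsics': array([[-0.81056698, -0.24834132,  0.53038454, -0.23676153],
       [-0.58548966,  0.36454748, -0.72409045,  0.87896314],
       [-0.01352877, -0.89745848, -0.44089143,  0.72830534],
       [ 0.        ,  0.        ,  0.        ,  1.        ]])}
{'fov_y': 61.248258260495334, 'cx': 322.07656349085784, 'cy': 202.97453777963528, 'distortion': array([-0.07041652,  0.        ,  0.        ,  0.        ,  0.        ]), 'tool_from_camera': array([[ 2.98522585e-04, -9.45186450e-
[... 331 characters left out ...]
_positions': array([-1.40359588e+00,  3.13953661e-01,  4.51311971e-02,  1.30361070e+00,
        4.26391068e-05,  1.43119978e+00]), 'joint_velocities': array([ 0.00086656, -0.00124254,  0.00169646,  0.00085342,  0.00153244,
        0.00025976]), 'joint_efforts': array([ 3.79864359e-03, -4.81724346e+01,  2.99244851e+01,  1.26842372e-02,
       -1.24766612e-05, -5.87998727e-06]), 'ee_pos': array([ 0.17358513, -0.54771204,  0.2304977 ]), 'eef_rot': array([-8.18634762e-04,  9.88257175e-01,  1.52797529e-01,  1.00221054e-05]), 'ft_force': array([-0.57651348, -0.16244033, -0.66003584]), 'moment': array([ 0.02235694, -0.02318551,  0.00958657]), 'grip_force': 0.0, 'gripper_width': 0.08546645470387873}
```

View pics/top0.png

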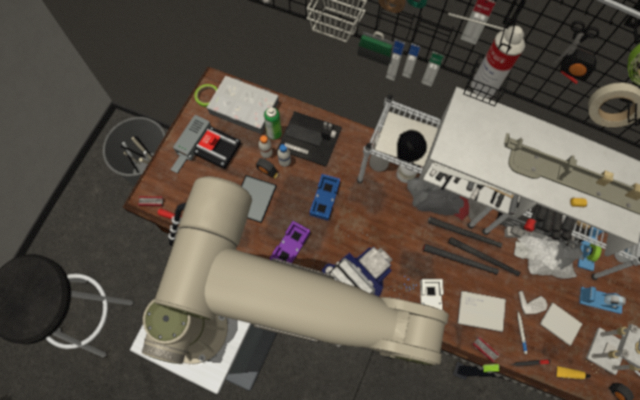

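View pics/side0.png

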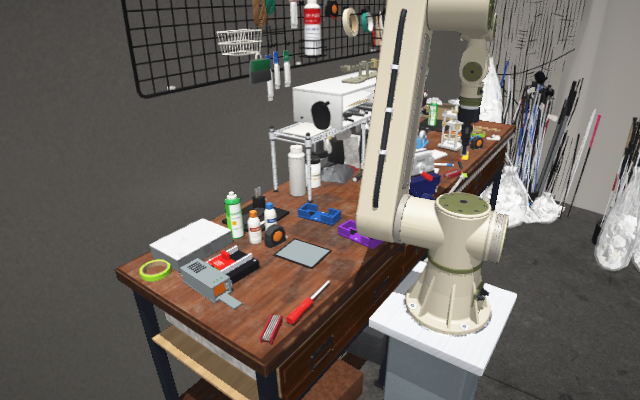

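The top view shows the dock at about (205,145), with its grey bay on the left and the red catch at (208,140). The mat is at (258,197), the orange-capped bottle at (265,142), the blue-capped bottle at (285,150) and the tape measure at (266,168).

Cradle candidates:
- Blue at (325,197): fits the description.
- Purple at (292,242): wrong colour.
- Light-blue object at (600,300): far down the bench and not the cradle.
- White box at (431,292): wrong colour.

I choose the blue one at (325,197) and will check it with the wrist camera.

```bash
cat > h.py <<'E'
from bench import bot, claw, kin, camera, camera_params, order
import cv2, numpy as np
from scipy.spatial.transform import Rotation as R
def cam(n):
    p=camera_params(n); f=200/np.tan(np.radians(p["fov_y"]/2))
    return np.array([[f,0,p["cx"]],[0,f,p["cy"]],[0,0,1]]), p["distortion"], p
def wpose():
    s=bot.state(); q=s["eef_rot"]; T=np.eye(4)
    T[:3,:3]=R.from_quat(q,scalar_first=True).as_matrix(); T[:3,3]=s["ee_pos"]
    return T@camera_params("wrist")["tool_from_camera"]
def shot(n,name):
    E=wpose() if n=="wrist" else camera_params(n)["extrinsics"]
    im=camera(n)[:,:,::-1].copy(); cv2.imwrite(f"pics/{name}.png",im); np.save(f"pics/{name}.npy",E); return im,E
def ray(n,px,z,E):
    K,d,_=cam(n); u=cv2.undistortPoints(np.array(px,float).reshape(-1,1,2),K,d).reshape(-1,2)
    v=np.c_[u,np.ones(len(u))]@E[:3,:3].T; o=E[:3,3]
    return o+v*((np.asarray(z)-o[2])/v[:,2])[:,None]
def proj(n,P,E):
    K,d,_=cam(n); I=np.linalg.inv(E)
    return cv2.projectPoints(np.array(P,float).reshape(-1,1,3),cv2.Rodrigues(I[:3,:3])[0],I[:3,3],K,d)[0].reshape(-1,2)
def down(yaw):  # tool z down, tool x along world yaw
    return (R.from_euler('z',yaw)*R.from_euler('x',np.pi)).as_quat(scalar_first=True)
E
python3 - <<'E'
from h import *
E=camera_params("top")["extrinsics"]
px=[(205,145),(208,140),(187,132),(258,197),(325,197),(265,142),(285,150),(266,168),(292,242)]
print(ray("top",px,[.03,.07,.05,.003,.03,.115,.115,.066,.03],E).round(3))
print(R.from_quat(bot.state()["eef_rot"],scalar_first=True).as_matrix().round(2))
for x,y,z in [(.5,.3,.45),(.55,.1,.45),(.45,.3,.4),(.5,.1,.4),(.5,.2,.35)]:
  for a in range(-180,180,45):
    q=kin.inverse_kinematics([x,y,z],down(np.radians(a))); print(x,y,z,a,None if q is None else q.round(2))
E
```

```text
[[ 0.585  0.257  0.03 ]
 [ 0.593  0.239  0.07 ]
 [ 0.598  0.333  0.05 ]
 [ 0.491  0.001  0.003]
 [ 0.576 -0.216  0.03 ]
 [ 0.647  0.038  0.115]
 [ 0.646 -0.037  0.115]
 [ 0.579  0.006  0.066]
 [ 0.385 -0.178  0.03 ]]
[[ 0.95  0.3  -0.  ]
 [ 0.3  -0.95  0.  ]
 [ 0.   -0.   -1.  ]]
0.5 0.3 0.45 -180 [0.4  0.41 0.73 1.89 0.   0.4 ]
0.5 0.3 0.45 -135 [ 0.4   0.41  0.73  1.89  0.   -0.38]
0.5 0.3 0.45 -90 [ 0.4   0.41  0.73  1.89  0.   -1.17]
0.5 0.3 0.45 -45 [ 0.4   0.41  0.73  1.89  0.   -1.95]
0.5 0.3 0.45 0 [ 0.4   0.41  0.73  1.89  0.   -2.74]
0.5 0.3 0.45 45 [0.4  0.41 0.73 1.89 0.   2.76]
0.5 0.3 0.45 90 [0.4  0.41 0.73 1.89 0.   1.97]
0.5 0.3 0.45 135 [0.4  0.41 0.73 1.89 0.   1.19]
0.55 0.1 0.45 -180 [0.04 0.35 0.64 1.86 0.   0.04]
0.55 0.1 0.45 -135 [ 0.04  0.35  0.64  1.86  0.   -0.75]
0.55 0.1 0.45 -90 [ 0.04  0.35  0.64  1.86  0.   -1.53]
0.55 0.1 0.45 -45 [ 0.04  0.35  0.64  1.86  0.   -2.32]
0.55 0.1 0.45 0 [ 0.04  0.35  0.64  1.86  0.   -3.11]
0.55 0.1 0.45 45 [0.04 0.35 0.64 1.86 0.   2.39]
0.55 0.1 0.45 90 [0.04 0.35 0.64 1.86 0.   1.61]
0.55 0.1 0.45 135 [0.04 0.35 0.64
[... 550 characters left out ...]
 [ 0.04  0.2   0.31  1.68  0.   -1.53]
0.5 0.1 0.4 -45 [ 0.04  0.2   0.31  1.68  0.   -2.32]
0.5 0.1 0.4 0 [ 0.04  0.2   0.31  1.68  0.   -3.1 ]
0.5 0.1 0.4 45 [0.04 0.2  0.31 1.68 0.   2.4 ]
0.5 0.1 0.4 90 [0.04 0.2  0.31 1.68 0.   1.61]
0.5 0.1 0.4 135 [0.04 0.2  0.31 1.68 0.   0.83]
0.5 0.2 0.35 -180 [0.23 0.24 0.23 1.57 0.   0.23]
0.5 0.2 0.35 -135 [ 0.23  0.24  0.23  1.57  0.   -0.55]
0.5 0.2 0.35 -90 [ 0.23  0.24  0.23  1.57  0.   -1.34]
0.5 0.2 0.35 -45 [ 0.23  0.24  0.23  1.57  0.   -2.12]
0.5 0.2 0.35 0 [ 0.23  0.24  0.23  1.57  0.   -2.91]
0.5 0.2 0.35 45 [0.23 0.24 0.23 1.57 0.   2.59]
0.5 0.2 0.35 90 [0.23 0.24 0.23 1.57 0.   1.8 ]
0.5 0.2 0.35 135 [0.23 0.24 0.23 1.57 0.   1.02]
```

```bash
python3 - <<'E'
from h import *
bot.move_to([.45,-.13,.28],down(np.pi)); a,_=shot("wrist","w_cr")
bot.move_to([.49,.26,.25],down(np.pi)); b,_=shot("wrist","w_dock")
print(bot.state()["time"])
cv2.imwrite("pics/both.png",cv2.resize(np.vstack([a,b]),None,fx=.74,fy=.74) if 0 else b)
E
```

```text
3.4833
```

View pics/w_cr.png

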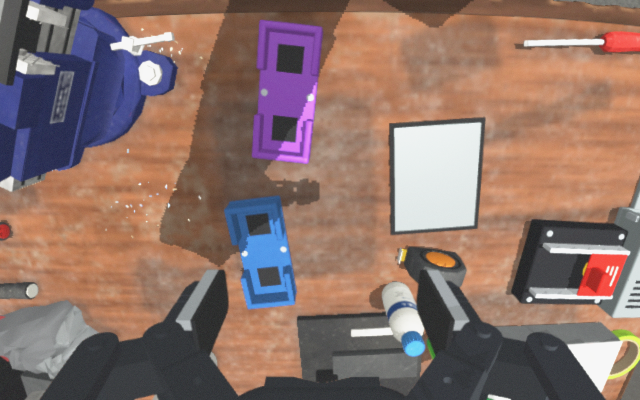

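View pics/w_dock.png

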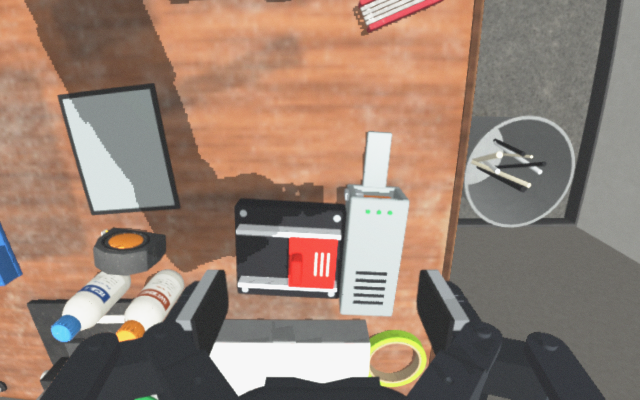

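The wrist views show:
- Blue cradle at (262,252), the only blue cradle shape. The purple look-alike is at (288,92).
- Mat at (437,177).
- Dock console at (290,248), red catch at (312,262) and grey bay at (375,255). The porch points at (379,150) towards the robot.

I'll check a close crop and pick corners.

```bash
python3 - <<'E'
import cv2,numpy as np
a=cv2.imread("pics/w_cr.png");b=cv2.imread("pics/w_dock.png")
d=cv2.resize(b[120:325,225:415],None,fx=2.8,fy=2.8,interpolation=cv2.INTER_CUBIC)
c=cv2.resize(a[190:315,220:305],None,fx=3,fy=3,interpolation=cv2.INTER_CUBIC)
o=np.zeros((d.shape[0],d.shape[1]+c.shape[1],3),np.uint8);o[:,:d.shape[1]]=d;o[:c.shape[0],d.shape[1]:]=c
cv2.imwrite("pics/crop.png",o);print(d.shape,c.shape)
h=cv2.cvtColor(b,cv2.COLOR_BGR2HSV)
r=(((h[...,0]<6)|(h[...,0]>174))&(h[...,1]>190)&(h[...,2]>110)).astype(np.uint8);r[:180]=0
cs=max(cv2.findContours(r,0,2)[0],key=cv2.contourArea);print(cv2.contourArea(cs),cv2.minAreaRect(cs),cv2.approxPolyDP(cs,4,True).reshape(-1,2).tolist())
E
```

```text
(574, 532, 3) (375, 255, 3)
189.0 ((295.2833557128906, 267.69927978515625), (13.946231842041016, 32.84649658203125), 2.385944128036499) [[289, 251], [288, 275], [295, 284], [291, 266], [301, 264], [301, 282], [302, 255]]
```

View pics/crop.png

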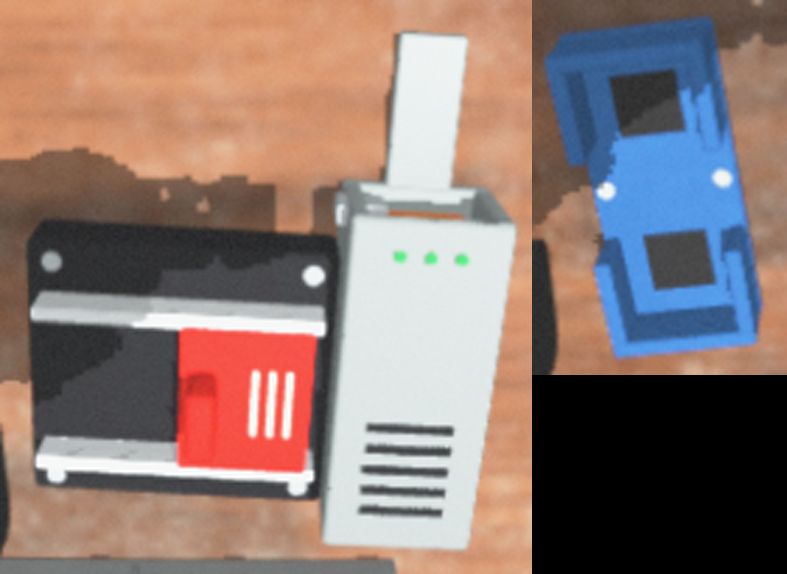

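The crop confirms the blue cradle and shows the dock clearly. The red plate corners are at crop (181,330), (316,334), (306,471) and (179,467). The hood and porch corners are also visible. Next I fit the dock pose.

```bash
python3 - <<'E'
from h import *
from scipy.optimize import least_squares
E=np.load("pics/w_dock.npy")
c=np.array([(181,330),(316,334),(306,471),(179,467),(347,213),(515,228),(468,549),(322,543),(400,33),(467,38)],float)
m=np.array([(-23,-25,48.5),(-23,29,48.5),(43,29,48.5),(43,-25,48.5),(-75,33,54),(-75,97,54),(75,97,54),(75,33,54),(-139,51,8),(-139,79,8)])/1e3
px=(c+.5)/2.8-.5+[225,120]
W=ray("wrist",px,m[:,2],E)
def res(p,i=slice(None)):
    r=R.from_euler('z',p[2]).as_matrix(); return ((m@r.T)[:,:2]+p[:2]-W[:,:2])
s=least_squares(lambda p:res(p).ravel(),[.58,.26,-.1],loss='soft_l1',f_scale=.002)
print(s.x,(res(s.x)*1e3).round(1).tolist())
# mat
for n,lo in (("w_dock",None),("w_cr",None)):
    E=np.load(f"pics/{n}.npy"); im=cv2.imread(f"pics/{n}.png"); h=cv2.cvtColor(im,cv2.COLOR_BGR2HSV)
    k=((h[...,1]<50)&(h[...,2]>90)).astype(np.uint8)
    for q in cv2.findContours(k,0,2)[0]:
        if 5000<cv2.contourArea(q)<14000:
            b=cv2.boxPoints(cv2.minAreaRect(q)); w=ray("wrist",b,[.003]*4,E)[:,:2]
            print(n,w.mean(0),[np.linalg.norm(w[i]-w[i-1]).round(3) for i in range(4)],np.degrees(np.arctan2(*(w[1]-w[0])[::-1])))
T=camera_params("top")["extrinsics"]
E
```

```text
[ 0.58818462  0.24939344 -0.06748927] [[-2.2, 3.0], [-0.3, 2.9], [1.6, 1.7], [-0.2, 1.7], [0.7, -0.3], [-1.0, -0.5], [1.6, -3.1], [1.0, -3.5], [-0.6, -1.3], [-0.6, -0.6]]
w_dock [0.78817411 0.21018647] [np.float64(0.152), np.float64(0.227), np.float64(0.149), np.float64(0.255)] 90.32092122966695
w_dock [ 0.692633   -0.02842842] [np.float64(0.148), np.float64(0.202), np.float64(0.128), np.float64(0.208)] 141.7701613856314
w_dock [0.58024097 0.32667379] [np.float64(0.092), np.float64(0.251), np.float64(0.075), np.float64(0.254)] 178.64681873756527
w_dock [0.47935381 0.01373917] [np.float64(0.156), np.float64(0.11), np.float64(0.148), np.float64(0.123)] 98.715038521407
w_cr [0.47753333 0.02028171] [np.float64(0.145), np.float64(0.11), np.float64(0.149), np.float64(0.123)] 91.37827631422894
```

```bash
cat >> h.py <<'E'
DX,DY,DA=.5882,.248,-.07
def dk(x,y,z):  # dock mm -> world m
    c,s=np.cos(DA),np.sin(DA); return [DX+(c*x-s*y)/1e3, DY+(s*x+c*y)/1e3, z/1e3]
def und(p):
    c,s=np.cos(DA),np.sin(DA); d=(np.array(p[:2])-[DX,DY])*1e3; return np.r_[c*d[0]+s*d[1],-s*d[0]+c*d[1],p[2]*1e3].round(1)
QD=down(np.pi+DA)
E
python3 - <<'E'
from h import *
claw.grip(0)
bot.move_to(dk(10,11.5,130),QD); bot.movel(dk(10,11.5,80),rate=.2)
g=bot.movel(dk(10,11.5,56),rate=.06,guard=6); print("down",g,und(bot.state()["ee_pos"]))
if not g:
    g=bot.movel(dk(10,-60,56),rate=.06,guard=12); s=bot.state(); print("push",g,und(s["ee_pos"]),s["ft_force"].round(1),s["time"])
E
```

```text
down False [ 9.7 11.4 55.5]
push True [ 10.6 -44.1  56.2] [0.4 4.7 3.3] 6.7833
```

```bash
python3 - <<'E'
from h import *
g=bot.movel(dk(10,-60,56),rate=.03,guard=20); s=bot.state(); print("push",g,und(s["ee_pos"]),s["ft_force"].round(1),s["time"])
bot.movel(dk(10,-40,56),rate=.1); bot.movel(dk(10,-30,100),rate=.2)
bot.move_to(dk(-40,20,190),QD); im,E=shot("wrist","w2"); print(bot.state()["time"])
cv2.imwrite("pics/w2c.png",im)
E
```

```text
push True [ 10.5 -43.9  56.3] [0.9 5.6 3.7] 7.1167
8.325
```

View pics/w2c.png

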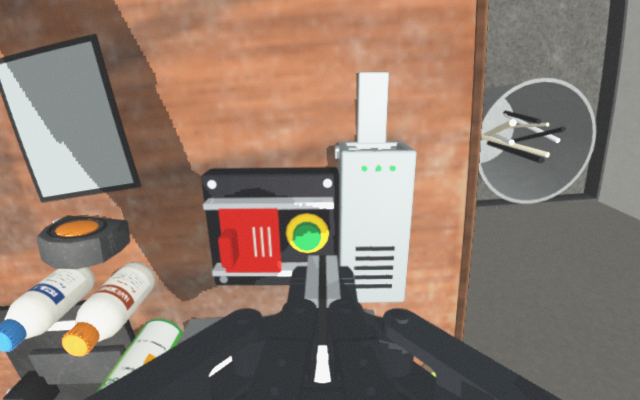

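The catch is open. The red plate's right edge is at about (280,240), and the green button in its yellow ring shows at (307,235). I'll measure the gap and refine the dock pose.

```bash
python3 - <<'E'
from h import *
im=cv2.imread("pics/w2.png");E=np.load("pics/w2.npy");h=cv2.cvtColor(im,cv2.COLOR_BGR2HSV)
def big(k):
    return max(cv2.findContours(k.astype(np.uint8),0,2)[0],key=cv2.contourArea)
g=(h[...,0]>45)&(h[...,0]<80)&(h[...,1]>100);g[:205]=0;g[270:]=0;g[:,:280]=0;g[:,335:]=0
c,r=cv2.minEnclosingCircle(big(g)); B=ray("wrist",[c],[.042],E); print("btn",c,r,und(B[0]))
rd=((h[...,0]<8)|(h[...,0]>172))&(h[...,1]>170)&(h[...,2]>90);rd[:195]=0;rd[285:]=0;rd[:,:205]=0;rd[:,300:]=0
k=big(rd); print([ (x.ravel().tolist(),und(ray("wrist",[x.ravel()],[.0485],E)[0]).tolist()) for x in cv2.approxPolyDP(k,4,True)])
for p,z in [((358,72),.008),((388,72),.008),((341,152),.054),((414,152),.054),((404,301),.054)]: print(p,und(ray("wrist",[p],[z],E)[0]))
E
```

```text
btn (306.5536193847656, 236.0078887939453) 14.129429817199707 [ 8.   6.3 42. ]
[([219, 210], [-20.3, -72.1, 48.5]), ([220, 259], [29.4, -76.3, 48.5]), ([227, 271], [42.4, -70.8, 48.5]), ([278, 271], [42.0, -21.4, 48.5]), ([277, 210], [-20.4, -19.6, 48.5])]
(358, 72) [-138.6   53.2    8. ]
(388, 72) [-138.9   80.4    8. ]
(341, 152) [-73.8  36.5  54. ]
(414, 152) [-74.1  97.4  54. ]
(404, 301) [ 72.4 101.2  54. ]
```

The catch is fully open: the gap is about 26 mm. I shift the dock pose by about 2.3 mm in y and press the button.

```bash
sed -i 's/DX,DY,DA=.*/DX,DY,DA=.5882,.2503,-.07/' h.py; python3 - <<'E'
from h import *
bot.move_to(dk(9.5,3,90),QD)
bot.movel(dk(9.5,3,48),rate=.1)
g=bot.movel(dk(9.5,3,33),rate=.03,guard=9); s=bot.state(); print(g,und(s["ee_pos"]),s["ft_force"].round(1))
bot.dwell(.8); s=bot.state(); print(und(s["ee_pos"]),s["ft_force"].round(1))
bot.movel(dk(9.5,3,100),rate=.2)
bot.move_to(dk(-110,40,190),QD); shot("wrist","w3"); print(bot.state()["time"])
E
```

```text
True [10.6  3.4 34. ] [-1.3 -0.7  5.1]
[10.5  3.4 34. ] [-1.1 -0.3  6.4]
11.9417
```

View pics/w3.png

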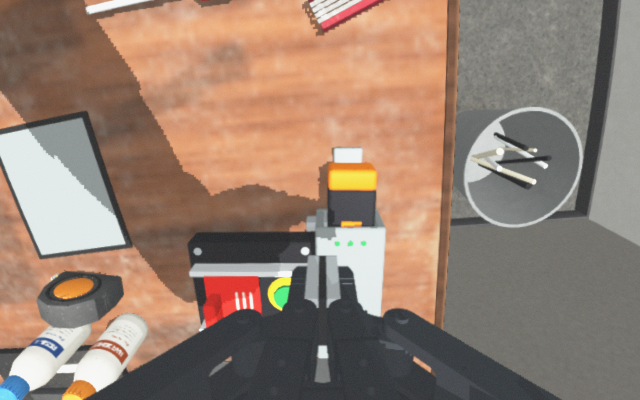

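The pack has slid out. Its orange end is at (352,178), standing on the porch in front of the bay. I'll measure it and the mat, then grasp the end and draw it out.

```bash
python3 - <<'E'
from h import *
im=cv2.imread("pics/w3.png");E=np.load("pics/w3.npy");h=cv2.cvtColor(im,cv2.COLOR_BGR2HSV)
o=((h[...,0]>10)&(h[...,0]<28)&(h[...,1]>200)&(h[...,2]>150));o[:140]=0;o[215:]=0;o[:,:310]=0;o[:,400:]=0
c=max(cv2.findContours(o.astype(np.uint8),0,2)[0],key=cv2.contourArea); x,y,w,hh=cv2.boundingRect(c)
print(x,y,w,hh,[und(p).tolist() for p in ray("wrist",[(x,y+hh/2),(x+w,y+hh/2),(x+w/2,y),(x+w/2,y+hh)],[.044]*4,E)])
def mat(n,p):
    W=ray("wrist",p,[.003]*4,np.load(f"pics/{n}.npy"))[:,:2]; print(n,W.round(3).tolist(),W.mean(0))
mat("w_dock",[(60,96),(155,84),(179,209),(91,214)]); mat("w_cr",[(390,122),(485,118),(478,230),(392,235)])
y0=dict(q=QD)
for p in [dk(-99,65,6),dk(-185,65,6),dk(-185,65,90)]: print(p,kin.inverse_kinematics(p,QD) is not None)
E
```

```text
329 163 45 16 [[-124.6, 46.5, 44.0], [-124.7, 85.8, 44.0], [-131.8, 65.9, 44.0], [-117.4, 66.3, 44.0]]
w_dock [[0.409, -0.044], [0.4, 0.073], [0.548, 0.081], [0.555, -0.037]] [0.47818775 0.01857636]
w_cr [[0.406, -0.047], [0.4, 0.071], [0.55, 0.084], [0.557, -0.035]] [0.47796918 0.01847618]
[np.float64(0.4939887360518649), np.float64(0.32206515690287896), 0.006] True
[np.float64(0.40819935003008284), np.float64(0.32808024177390677), 0.006] True
[np.float64(0.40819935003008284), np.float64(0.32808024177390677), 0.09] True
```

```bash
python3 - <<'E'
from h import *
claw.grip(.085)
bot.move_to(dk(-100,65.7,110),QD)
g=bot.movel(dk(-100,65.7,6),rate=.12,guard=10); s=bot.state(); print("down",g,und(s["ee_pos"]),s["ft_force"].round(1))
if g: raise SystemExit
claw.grip(.03,80); s=bot.state(); print("grip",s["gripper_width"],s["grip_force"],s["ft_force"].round(1))
g=bot.movel(dk(-186,65.7,6.5),rate=.08,guard=25); s=bot.state(); print("pull",g,und(s["ee_pos"]),s["ft_force"].round(1),s["gripper_width"])
if g: raise SystemExit
bot.movel(dk(-190,65.7,80),rate=.12)
bot.move_to([.440,.0185,.09],down(np.pi)); s=bot.state(); print(s["gripper_width"],s["ft_force"].round(1),s["time"])
shot("side","s1")
g=bot.movel([.440,.0185,-.001],rate=.06,guard=5); s=bot.state(); print("mat",g,s["ee_pos"].round(4),s["ft_force"].round(1),s["time"])
E
```

```text
down False [-99.2  66.1   7.1] [ 0.8 -0.7  0.4]
grip 0.043292498805244106 82.49514698982239 [-1.   1.2  5.9]
pull False [-186.6   65.5    6.6] [-1.   0.5  7.6] 0.043450263325136754
0.043153164068807766 [ 0.9 -0.8 -3.3] 17.8167
mat True [0.4398 0.0185 0.0018] [-0.5  0.1  5.1] 19.225
```

```bash
python3 - <<'E'
from h import *
claw.grip(.085); bot.dwell(.3)
bot.movel([.440,.0185,.1],rate=.15)
bot.move_to([.42,.0185,.2],down(np.pi)); im,_=shot("wrist","m1")
bot.move_to([.56,-.19,.2],down(np.pi)); a,_=shot("wrist","c1")
bot.move_to([.56,-.24,.2],down(0)); b,_=shot("wrist","c2")
print(bot.state()["time"])
o=np.zeros((600,800,3),np.uint8)
o[:300,:480]=cv2.resize(im,(480,300));o[300:550,:400]=cv2.resize(a,(400,250));o[300:550,400:]=cv2.resize(b,(400,250)); cv2.imwrite("pics/comp.png",o)
E
```

```text
25.05
```

View pics/comp.png

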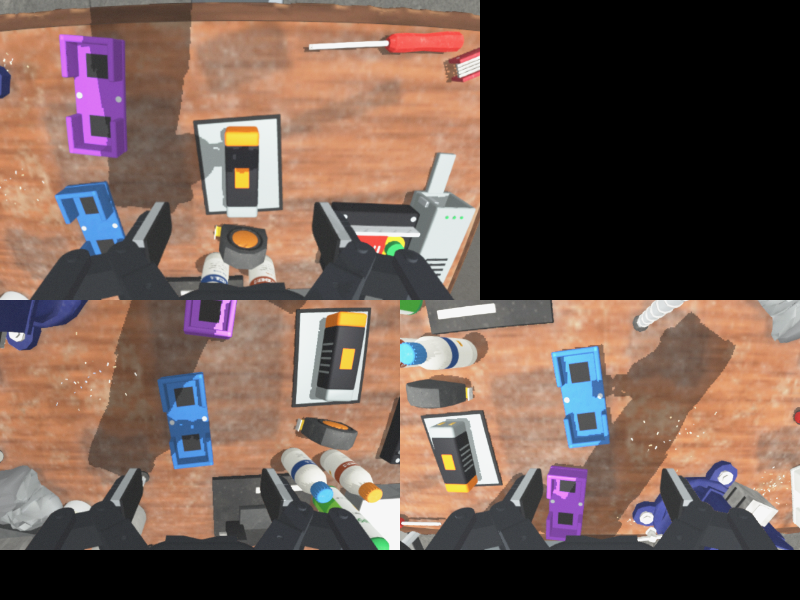

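The pack lies flat on the mat and free of the fingers. The blue cradle is at about (297,192) in view c1 and (288,155) in view c2 at full scale. I measure it from its floor patches and dots in both opposed views.

```bash
cat > meas.py <<'E'
from h import *
def seg(n,c0):
    im=cv2.imread(f"pics/{n}.png");E=np.load(f"pics/{n}.npy");h=cv2.cvtColor(im,cv2.COLOR_BGR2HSV)
    k=((h[...,0]>98)&(h[...,0]<118)&(h[...,1]>120)&(h[...,2]>60)).astype(np.uint8)
    w=np.zeros_like(k);w[c0[1]-85:c0[1]+85,c0[0]-60:c0[0]+60]=1;k*=w
    cs=[c for c in cv2.findContours(k,0,2)[0] if cv2.contourArea(c)>150]
    hull=cv2.convexHull(np.vstack(cs)); m=np.zeros_like(k);cv2.fillConvexPoly(m,hull,1)
    m=cv2.erode(m,np.ones((3,3)))
    out={}
    for nm,q,z,lo,hi in (("dark",(h[...,2]<75)&(h[...,1]<130)&(m>0),.008,150,2000),("dot",(h[...,1]<85)&(h[...,2]>110)&(m>0),.008,6,200)):
        N,L,st,ce=cv2.connectedComponentsWithStats(q.astype(np.uint8))
        P=[(ce[i],st[i,4]) for i in range(1,N) if lo<st[i,4]<hi]
        print(n,nm,[(c.round(1).tolist(),a,ray("wrist",[c],[z],E)[0][:2].round(4).tolist()) for c,a in P])
    b=cv2.boxPoints(cv2.minAreaRect(hull)); W=ray("wrist",b,[.02]*4,E)[:,:2]; print("hull",W.mean(0),W.round(3).tolist())
seg("c1",(297,192));seg("c2",(288,155))
E
python3 meas.py
```

```text
c1 dark [([293.7, 153.5], np.int32(637), [0.5373, -0.2162]), ([305.7, 226.7], np.int32(536), [0.6163, -0.2053])]
c1 dot [([326.5, 189.6], np.int32(53), [0.5748, -0.1833]), ([274.8, 195.7], np.int32(51), [0.5815, -0.2369])]
hull [ 0.58075103 -0.21283557] [[0.507, -0.254], [0.499, -0.186], [0.653, -0.166], [0.664, -0.245]]
c2 dark []
c2 dot [([259.8, 163.7], np.int32(84), [0.5703, -0.1762]), ([319.7, 153.0], np.int32(63), [0.5811, -0.2368]), ([266.5, 159.6], np.int32(73), [0.5744, -0.1832])]
hull [ 0.57550204 -0.20750453] [[0.648, -0.166], [0.656, -0.234], [0.504, -0.254], [0.493, -0.176]]
```

```bash
python3 - <<'E'
from h import *
im=cv2.imread("pics/m1.png");E=np.load("pics/m1.npy");h=cv2.cvtColor(im,cv2.COLOR_BGR2HSV)
o=((h[...,0]>10)&(h[...,0]<28)&(h[...,1]>190)&(h[...,2]>140));w=np.zeros_like(o);w[150:270,280:360]=1;o&=w
for c in cv2.findContours(o.astype(np.uint8),0,2)[0]:
    if cv2.contourArea(c)>100:
        x,y,a,b=cv2.boundingRect(c);print((x,y,a,b),"z.039:",ray("wrist",[(x,y+b/2),(x+a,y+b/2),(x+a/2,y),(x+a/2,y+b)],[.039]*4,E)[:,:2].round(4).tolist(),"front bottom z.004",ray("wrist",[(x+a/2,y)],[.004],E)[0][:2].round(4))
cv2.imwrite("pics/m1c.png",cv2.resize(im[150:300,250:390],None,fx=4,fy=4,interpolation=cv2.INTER_CUBIC))
E
```

```text
(313, 224, 19, 26) z.039: [[0.4759, 0.0103], [0.4759, 0.029], [0.462, 0.0196], [0.4902, 0.0197]] front bottom z.004 [0.4767 0.0197]
(300, 170, 44, 25) z.039: [[0.4202, -0.0014], [0.4202, 0.0396], [0.4083, 0.0191], [0.4325, 0.0191]] front bottom z.004 [0.4167 0.0191]
```

View pics/m1c.png

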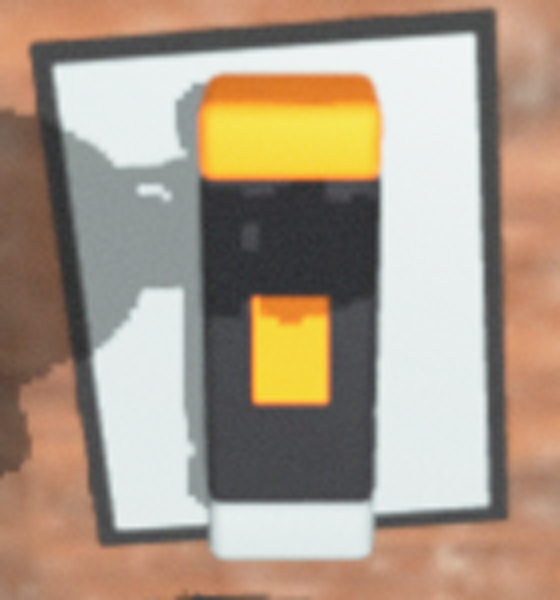

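```bash
python3 - <<'E'
from h import *
E=np.load("pics/m1.npy")
p=ray("wrist",[(323,289.5),(323,175.7)],[.037,.038],E); print(p.round(4).tolist(),p.mean(0).round(4))
xc=p[:,0].mean(); xc=np.mean([xc,.4763]) if abs(xc-.4763)<.004 else .4763
yc=.019; Q=down(np.pi); ya=np.pi+.130; C=[.5778,-.2102]
bot.move_to([xc,yc,.16],Q)
g=bot.movel([xc,yc,.004],rate=.12,guard=8); s=bot.state(); print("down",g,s["ee_pos"].round(4))
if g: raise SystemExit
claw.grip(.03,60); s=bot.state(); print("grip",s["gripper_width"],s["ee_pos"].round(4)); z0=s["ee_pos"][2]
bot.movel([xc,yc,.12],rate=.12)
bot.move_to([*C,.12],down(ya)); bot.movel([*C,.05],rate=.1); s=bot.state(); print(s["gripper_width"],s["ee_pos"].round(4))
shot("wrist","h1"); shot("side","h1s")
g=bot.movel([*C,z0+.004],rate=.04,guard=6); s=bot.state(); print("place",g,z0,s["ee_pos"].round(4),s["ft_force"].round(1),s["time"])
E
```

```text
[[0.5378, 0.0202, 0.037], [0.414, 0.0201, 0.038]] [0.4759 0.0201 0.0375]
down False [0.4767 0.019  0.0046]
grip 0.04317936999114712 [0.4766 0.0188 0.0045]
0.04342989529963984 [ 0.5784 -0.2102  0.0507]
place True 0.004548947413801296 [ 0.5774 -0.21    0.0096] [-1.  -0.1  5.5] 33.275
```

The pack reached the cradle floor at the expected height (z0 + 5 mm). I release it, back off and check.

```bash
python3 - <<'E'
from h import *
claw.grip(.085); bot.dwell(.3)
s=bot.state()["ee_pos"]; bot.movel([s[0],s[1],.12],rate=.12)
bot.move_to([.52,-.2,.2],down(np.pi)); im,E=shot("wrist","f1"); print(bot.state()["time"])
c=proj("wrist",[[.578,-.21,.03]],E)[0].astype(int); print(c)
cv2.imwrite("pics/f1c.png",cv2.resize(im[c[1]-85:c[1]+85,c[0]-80:c[0]+80],None,fx=3.4,fy=3.4,interpolation=cv2.INTER_CUBIC))
E
```

```text
35.675
[311 234]
```

View pics/f1c.png

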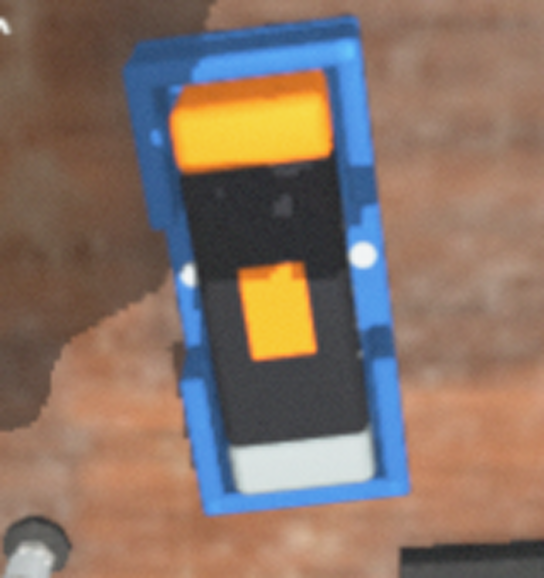

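The pack lies level in the blue cradle, between all its walls and along its axis, with its label centre at crop (278,310). The fingers are clear, so I hand in the job.

```bash
python3 -c "
from bench import order; print(order.job_done())"
```

```text
the job is handed in; nothing more can be done
None
```

The job is handed in: the catch was opened, the button pressed, and the pack laid on the mat, then set down in the blue cradle and let go at about 36 s on the robot's clock; the final picture showed it seated between the walls, and no verdict came back.

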